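Feel along the sprung rollers of a curved hold-down

TASK

Check the springs of the curved roller hold-down on the bench: starting at the end with the upright stop plate, run your fingertips along the row of five rollers, following the curve and staying down close to the row all the way, so that each roller in turn dips a few millimetres and springs back. Press gently, so that no roller is pushed to the bottom of its travel. Do not grip, lift or shift the hold-down, leave everything else on the bench alone, and finish with the hand clear.

Things in the scene. Friction and masses are not known exactly. Their poses are not given: they have to be found in the camera images.
- holddown: curved aluminium roller hold-down standing loose on the bench, about 3.5 kg: a beam 60 mm wide and 45 mm high, bent in a flat arc of radius 300 mm, about 380 mm long, with five dark rubber rollers in a row along its top and an upright steel stop plate (8 mm thick, 60 mm wide, 83 mm high) at one end only. Origin on the bench under its middle; its z is up, its x runs along the row (the stop plate is at the -x end), its y points to the bulging outer side of the arc
- roller1_top (a point): highest point of roller 1 of 5 (counted from the stop plate; roller 1 stands about 60 mm along the arc from the plate), 68 mm above the bench when at rest; sinks with the roller. Rollers: 32 mm diameter, 30 mm wide across the beam, turning freely, 60 mm apart along the arc, their lower part sunk in the beam (23 mm stand above it). x: along the arc onwards, z: up
- roller1 (a joint): how far roller 1 is pressed straight down, m: 0 at rest, 0.010 at the bottom of its travel; about 0.5 N to start, 0.5 N more for each mm; springs back
- roller2_top (a point): highest point of roller 2 of 5 (counted from the stop plate), 68 mm above the bench when at rest; sinks with the roller. Rollers: 32 mm diameter, 30 mm wide across the beam, turning freely, 60 mm apart along the arc, their lower part sunk in the beam (23 mm stand above it). x: along the arc onwards, z: up
- roller2 (a joint): how far roller 2 is pressed straight down, m: 0 at rest, 0.010 at the bottom of its travel; about 0.5 N to start, 0.5 N more for each mm; springs back
- roller3_top (a point): highest point of roller 3 of 5 (counted from the stop plate), 68 mm above the bench when at rest; sinks with the roller. Rollers: 32 mm diameter, 30 mm wide across the beam, turning freely, 60 mm apart along the arc, their lower part sunk in the beam (23 mm stand above it). x: along the arc onwards, z: up
- roller3 (a joint): how far roller 3 is pressed straight down, m: 0 at rest, 0.010 at the bottom of its travel; about 0.5 N to start, 0.5 N more for each mm; springs back
- roller4_top (a point): highest point of roller 4 of 5 (counted from the stop plate), 68 mm above the bench when at rest; sinks with the roller. Rollers: 32 mm diameter, 30 mm wide across the beam, turning freely, 60 mm apart along the arc, their lower part sunk in the beam (23 mm stand above it). x: along the arc onwards, z: up
- roller4 (a joint): how far roller 4 is pressed straight down, m: 0 at rest, 0.010 at the bottom of its travel; about 0.5 N to start, 0.5 N more for each mm; springs back
- roller5_top (a point): highest point of roller 5 of 5 (counted from the stop plate), 68 mm above the bench when at rest; sinks with the roller. Rollers: 32 mm diameter, 30 mm wide across the beam, turning freely, 60 mm apart along the arc, their lower part sunk in the beam (23 mm stand above it). x: along the arc onwards, z: up
- roller5 (a joint): how far roller 5 is pressed straight down, m: 0 at rest, 0.010 at the bottom of its travel; about 0.5 N to start, 0.5 N more for each mm; springs back
- between12 (a point): point on the arc half-way between rollers 1 and 2, at the height of the resting rollers' tops (68 mm above the bench; the beam's top is 23 mm lower); axes as those of the hold-down
- between23 (a point): point on the arc half-way between rollers 2 and 3, at the height of the resting rollers' tops (68 mm above the bench; the beam's top is 23 mm lower); axes as those of the hold-down
- between34 (a point): point on the arc half-way between rollers 3 and 4, at the height of the resting rollers' tops (68 mm above the bench; the beam's top is 23 mm lower); axes as those of the hold-down
- between45 (a point): point on the arc half-way between rollers 4 and 5, at the height of the resting rollers' tops (68 mm above the bench; the beam's top is 23 mm lower); axes as those of the hold-down
- spare_roller: loose spare rubber roller standing on end on the bench inside the arc, 32 mm diameter, 30 mm high; origin under its centre; to be left alone
- offcut: loose light wood offcut 75 x 38 x 22 mm on the bench outside the arc; origin under its centre; to be left alone
- collar: loose steel collar lying on the bench outside the arc, 34 mm diameter, 14 mm high; origin under its centre; to be left alone
- glue: white plastic glue bottle with black cap, 60 mm diameter, 170 mm high, at the left side; origin under its centre; to be left alone
- screw_jar: glass jar with steel lid, 68 mm diameter, 75 mm high, at the left side; origin under its centre; to be left alone
- hammer: hammer lying at the right side, 260 mm long along its x; origin under its middle; to be left alone
- sanding_block: cork sanding block 110 x 65 x 30 mm lying at the right side; origin under its centre; to be left alone

How it is judged:
On the way, in this order (a step that is already met when the one before it is completed fails the run):
1. roller 1 is dipped at least 1.5 mm (value of joint roller1 above 0.0015 m), for 0.05 s.
2. the fingertips pass low along the arc from roller 1 to roller 2 (x of the grasp point in the frame of between12 between -0.012 and 0.012 m and y of the grasp point in the frame of between12 between -0.035 and 0.035 m and z of the grasp point in the frame of between12 below 0.045 m), for 0.02 s.
3. roller 2 is dipped at least 1.5 mm (value of joint roller2 above 0.0015 m), for 0.05 s.
4. the fingertips pass low along the arc from roller 2 to roller 3 (x of the grasp point in the frame of between23 between -0.012 and 0.012 m and y of the grasp point in the frame of between23 between -0.035 and 0.035 m and z of the grasp point in the frame of between23 below 0.045 m), for 0.02 s.
5. roller 3 is dipped at least 1.5 mm (value of joint roller3 above 0.0015 m), for 0.05 s.
6. the fingertips pass low along the arc from roller 3 to roller 4 (x of the grasp point in the frame of between34 between -0.012 and 0.012 m and y of the grasp point in the frame of between34 between -0.035 and 0.035 m and z of the grasp point in the frame of between34 below 0.045 m), for 0.02 s.
7. roller 4 is dipped at least 1.5 mm (value of joint roller4 above 0.0015 m), for 0.05 s.
8. the fingertips pass low along the arc from roller 4 to roller 5 (x of the grasp point in the frame of between45 between -0.012 and 0.012 m and y of the grasp point in the frame of between45 between -0.035 and 0.035 m and z of the grasp point in the frame of between45 below 0.045 m), for 0.02 s.
9. roller 5 is dipped at least 1.5 mm (value of joint roller5 above 0.0015 m), for 0.05 s.
At the end, for the whole second after the job is handed in: After the rollers were dipped by at least 1.5 mm in order from the stop plate, with the fingertips passing low along the arc between them: all five rollers are back up (within 1 mm), the hold-down stands still within 10 mm of where it was, and the other things are within 15 mm of where they were (value of joint each of roller1, roller2, roller3, roller4, roller5 below 0.001 m and distance of each of holddown, between12, between45 from where it was at the start of the episode below 0.01 m and linear speed of holddown below 0.01 m/s and distance of each of spare_roller, offcut, collar, glue, screw_jar, hammer, sanding_block from where it was at the start of the episode below 0.015 m); the robot touches nothing.
It fails at once if a roller is pushed to the bottom of its travel (more than 9 mm) (value of joint any of roller1, roller2, roller3, roller4, roller5 above 0.009 m).
It fails at once if the hold-down is lifted, tipped or shifted by more than 10 mm (distance of any of holddown, between12, between45 from where it was at the start of the episode above 0.01 m or height (world z) of holddown above 0.004 m or angle between holddown's own z axis and vertical above 0.05 rad).
It fails at once if something else on the bench is lifted or moved by more than 15 mm (distance of any of spare_roller, offcut, collar, glue, screw_jar, hammer, sanding_block from where it was at the start of the episode above 0.015 m).
It also fails if it takes over 51 s, if anything falls off the work surface, if the arm or the gripper's body presses on something with over 40 N, if the wrist force passes 120 N, or if a joint passes its speed limit or range.

ROBOT

A 7-joint arm with a two-finger parallel gripper is mounted at the origin on the work surface. World frame = base frame: x ahead of the robot, y to its left, z up, the work surface at z = 0. Lengths are in m, angles in rad, forces in N, time in s.
With the tool pointing down it reaches from about 0.425 to 0.95 m from the base axis. Payload 4.7 kg.
Tool frame: the origin (TCP) lies at the very end of the fingers, on their centre line; the grasp point (between the pads) lies 19 mm behind it; z points along the fingers, y is the line along which they close (so a half turn about z gives the same grasp; the last joint's range is limited). The gripper opens to 85 mm and grips with 20 to 120 N. Pads are 22 mm wide; open, the fingers measure 114 mm over their backs; the gripper's body (76 mm by 85 mm) begins 54 mm behind the grasp point. The pads swing forward as they close: fully open they stand 13 mm farther back than shut.
Start: joints at [1.085, 0.469, -0.049, 1.532, 0.024, 1.141, -0.082], TCP at [0.298, -0.606, 0.231] pointing down, gripper open.
Joint ranges: [-2.59, 2.59], [-0.33, 1.99], [-1.39, 1.29], [0.1, 2.45], [-1.04, 4.18], [0.21, 1.99], [-2.66, 2.66]. Speed limits (rad/s): [2.57, 2.57, 3.14, 3.14, 3.14, 3.14, 3.14].

INTERFACE

Orientations are given as a 3x3 rotation matrix whose columns are the frame's x, y, z axes.
In Python, from plant import ctrl gives the robot as it stands.
- The arm moves only by the tool move_arm, never from a script. Its argument "motion" is text: rows parted by semicolons, each of 7 numbers parted by spaces: the shift along the tool's x, y, z in m, then the turn, a rotation vector about the tool's x, y, z in degrees, then the opening, from 0 (shut) to 1 (fully open). A call has 1 to 20 rows; each row shifts and turns the commanded pose from where the row before left it, along the tool's axes as they then stand; what a row does not reach is not made up. A row lasts 1/12 s, in which the tool goes at most 41.7 mm and 7.16 degrees, less where a joint would pass 70% of its speed; a pose out of reach is approached as far as the arm can. A call is refused whole if a number of a shift passes 0.0417 or a number of a turn 7.16, either way. A call with a gripper value outside its range is refused whole. The fingers move at their own pace and stop on an object; "squeeze" is the grip in N (left out, the last holds). Time passes only in rows, so rows that do not move let the fingers close. It gives the time, the measured TCP pose, the force, the opening and the grip force at its end, in the units of the state.
- ctrl.state(): the state, without advancing time (a new reading comes with each control period).
- ctrl.get_image(name): name is "side" or "top" or "wrist"; returns a dict with "frame" (480x640x3 uint8, red, green, blue), "fx", "fy", "cx", "cy" (pixels), "dist" ([k1, k2, p1, p2, k3] as OpenCV has them; the pictures are not rectified), "R" (3x3) and "t" (3): a world point X has camera coordinates R X + t; the wrist camera has in their place "tool_from_camera" (4x4, takes a point from camera to tool coordinates, whose origin is the TCP and whose axes are the flange's). Camera axes: x right, y down, z forward; pixel columns grow to the right and rows downward; lengths in m; the calibration is good to about 2 mm. A picture is of the moment at which its call begins: read the wrist's pose just before it. There is no depth.
- ctrl.close_job(): hands the job in; it is judged then, once.
Trained networks look in a picture, given as the dict that the camera call returned (one of the last four; its "shot" number tells which), for a name from the list of things; names that differ only in an ending like _2 or _b are one class to them, and where a whole thing is asked for, a point or a joint stands for the part that bears it (a point fixed in the world has none). Each returns a list of dicts, best first, with "score" (0 to 1); they miss things now and then, are a little off and sometimes report something else, mostly with a low value. They report only what shows in the picture. A call takes as long as a camera call.
- ctrl.look_for(picture, label): "at" ([column, row] in pixels, amid what is visible of it).
- ctrl.cut_out(picture, label): "region" (480x640 bool, what is visible of it) and "at" ([column, row] in pixels, amid what is visible of it).
The state is a dict: "time": time; "joint_pos": joint angles; "qvel": joint speeds; "tau": joint torques, N m; "tcp_pos": TCP position; "orientation": TCP orientation; "force": force on the tool from outside, world axes, zero at the start; "torque": the same for the moment, N m; "finger_gap": opening from 0.0 (shut) to 1.0 (fully open); "grasp_force": force on a finger pad.
Only numpy, scipy, OpenCV 4.12 (cv2) and the standard library are available. Lean on these libraries where they do the work, as an engineer would, in place of code of your own. Each camera call takes 0.05 s, during which the arm holds its last target. There are 200 camera calls.

## Working session

There is one attempt and no reset: what is moved stays moved. The work goes in short steps, Python scripts to look and compute and a tool call to move; the robot and the scene stay as the last step left them, time stands still between calls to the robot, and variables do not carry over. Pictures are saved under pics/ and viewed, at most 10 in all, crops included, and the job is handed in when it is done.

Besides the shell and the picture viewer there is one more tool, called after "Call:" as a command line: name --argument value ..., lists and objects as JSON in quotes. move_arm: Moves the arm, as the interface text tells. Its arguments: {"type":"object","properties":{"motion":{"type":"string"},"squeeze":{"type":"number"}},"required":["motion"]}

```bash
mkdir -p pics; cat > h.py <<'E'
import numpy as np,cv2
from plant import ctrl
def ray(p,uv):
    K=np.array([[p['fx'],0,p['cx']],[0,p['fy'],p['cy']],[0,0,1.]])
    n=cv2.undistortPoints(np.array([[uv]],float),K,np.array(p['dist'],float))[0,0]
    R=np.array(p['R']);t=np.array(p['t'])
    return -R.T@t, R.T@np.array([n[0],n[1],1])
def onz(p,uv,z):
    c,d=ray(p,uv); return c+d*(z-c[2])/d[2]
E
python3 - <<'E'
from h import *
s=ctrl.state();print(s['time'],s['tcp_pos'],s['orientation'],s['finger_gap'],s['force'])
for n in ['top','side']:
    p=ctrl.get_image(n);cv2.imwrite(f'pics/{n}1.png',p['frame'][:,:,::-1])
    print(n,'cam',ray(p,(320,240))[0])
    for l in ['holddown','roller1_top','roller3_top','roller5_top','spare_roller','collar','offcut']:
        for d in ctrl.look_for(p,l)[:6]:
            print(n,l,round(d['score'],2),np.round(d['at']),np.round(onz(p,d['at'],.06 if 'top' in l else .02),3))
E
```

```text
0.0 [ 0.29745473 -0.60528427  0.23026867] [[ 8.97475008e-01  4.41064323e-01 -9.33847199e-04]
 [ 4.41065303e-01 -8.97473411e-01  1.69585063e-03]
 [-9.01238206e-05 -1.93387116e-03 -9.99998126e-01]] 1.0037911510338662 [ 0.05052887 -0.08357795 -0.12559535]
top cam [0.3415424  0.01089913 1.60336115]
top roller1_top 0.59 [387. 224.] [ 0.582 -0.159  0.06 ]
top roller1_top 0.31 [346. 209.] [ 0.63  -0.042  0.06 ]
top roller3_top 0.52 [348. 234.] [ 0.559 -0.045  0.06 ]
top roller3_top 0.27 [466. 212.] [ 0.61  -0.385  0.06 ]
top spare_roller 0.41 [346. 209.] [ 0.637 -0.043  0.02 ]
top offcut 0.54 [340. 270.] [ 0.457 -0.021  0.02 ]
side cam [-0.0068359   0.98266138  0.72721193]
side holddown 0.68 [196. 362.] [0.559 0.391 0.02 ]
side holddown 0.59 [300. 264.] [0.559 0.    0.02 ]
side holddown 0.21 [322. 220.] [ 0.62  -0.228  0.02 ]
side roller1_top 0.65 [323. 223.] [ 0.574 -0.148  0.06 ]
side roller3_top 0.55 [309. 245.] [ 0.55  -0.029  0.06 ]
side roller5_top 0.63 [282. 266.] [0.558 0.083 0.06 ]
side roller5_top 0.51 [317. 232.] [ 0.565 -0.094  0.06 ]
side spare_roller 0.46 [281. 251.] [ 0.63  -0.031  0.02 ]
side spare_roller 0.32 [298. 254.] [ 0.586 -0.037  0.02 ]
side collar 0.61 [304. 265.] [ 0.548 -0.     0.02 ]
side collar 0.48 [348. 258.] [ 0.469 -0.079  0.02 ]
side offcut 0.97 [341. 273.] [ 0.455 -0.011  0.02 ]
```

```bash
python3 - <<'E'
import cv2
t=cv2.imread('pics/top1.png');s=cv2.imread('pics/side1.png')
cv2.imwrite('pics/topc.png',cv2.resize(t[170:310,260:460],(800,560),interpolation=cv2.INTER_CUBIC))
cv2.imwrite('pics/sidec.png',cv2.resize(s[180:320,210:410],(800,560),interpolation=cv2.INTER_CUBIC))
E
```

```text
(no output)
```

View pics/topc.png

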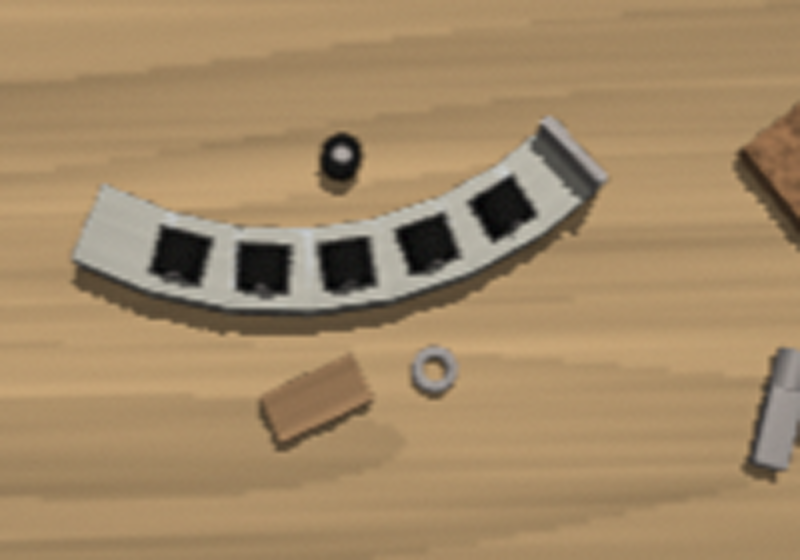

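View pics/sidec.png

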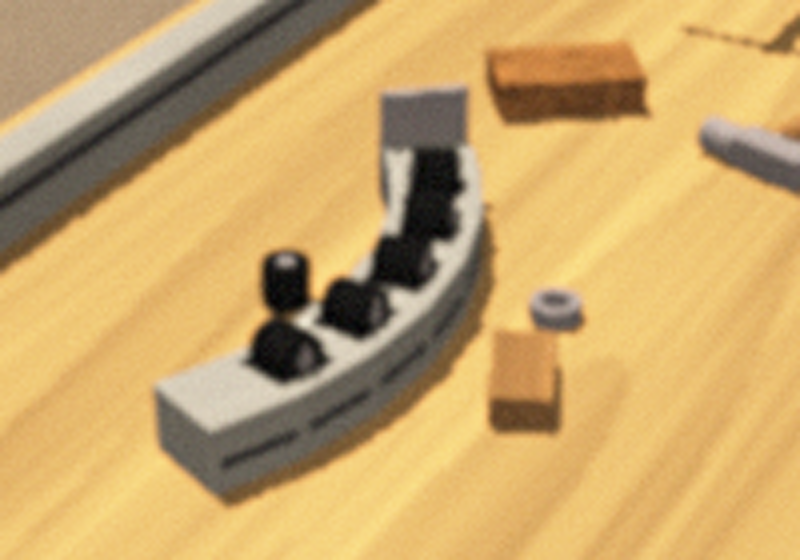

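The top crop shows five rollers at about (505,207), (427,243), (345,265), (263,268) and (182,255). The stop plate is at the right, near (573,150), so roller 1 is the rightmost. The side crop agrees: the plate is at the far end.

```bash
cat > fit.py <<'E'
from h import *
from scipy.optimize import least_squares
def arc(P,extra=0):
    # P: cx,cy of arc centre, phi of roller3 ; roller i at phi-(i-3)*0.2 around centre
    a=P[2]+np.array([(i-3)*.2 for i in (1,2,3,4,5)])*P[3]
    return np.c_[P[0]+.3*np.cos(a),P[1]+.3*np.sin(a)],a
def fit(X):
    # bulge towards -x: roller angles near pi; from roller1 (y<0) to roller5 (y>0)
    f=lambda q:(arc([*q,-1])[0]-X).ravel()
    r=least_squares(f,[X[2,0]+.3,X[2,1],np.pi]);return [*r.x,-1],r.fun.reshape(-1,2)
E
python3 - <<'E'
from fit import *
p=ctrl.get_image('top');g=cv2.cvtColor(p['frame'],cv2.COLOR_RGB2GRAY)
X=[]
for u,v in [(505,207),(427,243),(345,265),(263,268),(182,255)]:
    u=260+u/4;v=170+v/4
    y0,x0=int(v)-10,int(u)-10
    m=(g[y0:y0+21,x0:x0+21]<70).astype(np.uint8)
    n,L,S,C=cv2.connectedComponentsWithStats(m); k=L[10,10]
    c=C[k]+[x0,y0];X.append(onz(p,c,.06)[:2]);print(c,S[k][4],X[-1])
P,r=fit(np.array(X));print(P,np.round(r,4));R,a=arc(P)
print(np.round(R,4),np.degrees(a))
# tangent heading roller1->5 : direction
print(np.round(np.c_[np.sin(a),-np.cos(a)],3))
E
```

```text
[385.03401361 221.68707483] 147 [ 0.58994555 -0.15304063]
[366.20805369 230.65100671] 149 [ 0.5656359  -0.09845962]
[346.20261438 235.77124183] 153 [ 0.55253056 -0.04109559]
[325.21794872 236.64102564] 156 [0.55170939 0.01861004]
[304.73717949 233.53846154] 156 [0.56225542 0.0766445 ]
[np.float64(0.850494085398707), np.float64(-0.005103725891035808), np.float64(3.261142475051468), -1] [[ 0.0001 -0.001 ]
 [ 0.     -0.0009]
 [ 0.0001  0.0002]
 [-0.0002  0.0004]
 [-0.      0.0013]]
[[ 0.5901 -0.1541]
 [ 0.5657 -0.0993]
 [ 0.5526 -0.0409]
 [ 0.5515  0.019 ]
 [ 0.5622  0.0779]] [209.76801202 198.30885611 186.84970021 175.39054431 163.93138841]
[[-0.496  0.868]
 [-0.314  0.949]
 [-0.119  0.993]
 [ 0.08   0.997]
 [ 0.277  0.961]]
```

Call:
move_arm --motion "0 0 0 0 0 6.54 0;0 0 0 0 0 6.54 0;0 0 0 0 0 6.54 0;0 0 0 0 0 6.54 0;0.021 -0.032 0 0 0 0 0;0.021 -0.032 0 0 0 0 0;0.021 -0.032 0 0 0 0 0;0.021 -0.032 0 0 0 0 0;0.021 -0.032 0 0 0 0 0;0.021 -0.032 0 0 0 0 0;0.021 -0.032 0 0 0 0 0;0.021 -0.032 0 0 0 0 0;0.021 -0.032 0 0 0 0 0;0.021 -0.032 0 0 0 0 0;0.021 -0.032 0 0 0 0 0;0.021 -0.032 0 0 0 0 0;0.021 -0.032 0 0 0 0 0;0.021 -0.032 0 0 0 0 0;0 0 0 0 0 0 0;0 0 0 0 0 0 0"

```text
time: 2.52
tcp_pos: [0.5929, -0.1544, 0.2312]
orientation: [[1.0, 0.006, 0.0], [0.006, -1.0, 0.001], [0.0, -0.001, -1.0]]
force: [-1.3, -0.1, -0.4]
finger_gap: 0.002
grasp_force: 0.0
```

```bash
python3 - <<'E'
from h import *
s=ctrl.state();p=ctrl.get_image('wrist')
T=np.eye(4);T[:3,:3]=s['orientation'];T[:3,3]=s['tcp_pos']
M=np.linalg.inv(T@np.array(p['tool_from_camera']))
K=np.array([[p['fx'],0,p['cx']],[0,p['fy'],p['cy']],[0,0,1.]])
X=np.array([[.5901,-.1541,.068],[.5657,-.0993,.068],[.5526,-.0409,.068],[.5515,.019,.068]])
uv,_=cv2.projectPoints(X,cv2.Rodrigues(M[:3,:3])[0],M[:3,3],K,np.array(p['dist'],float))
im=p['frame'][:,:,::-1].copy()
for q in uv[:,0]:
    print(q)
    if abs(q).max()<2000: cv2.drawMarker(im,tuple(int(z) for z in q),(0,0,255),0,14,2)
cv2.imwrite('pics/w1.png',im);print(s['tcp_pos'],s['force'])
E
```

```text
[322.51853462 211.29643303]
[248.41172085 242.75573768]
[171.68057875 258.74391654]
[ 93.14111937 259.46074557]
[ 0.59291985 -0.1543828   0.2312316 ] [-1.2532233  -0.06371914 -0.37952354]
```

View pics/w1.png

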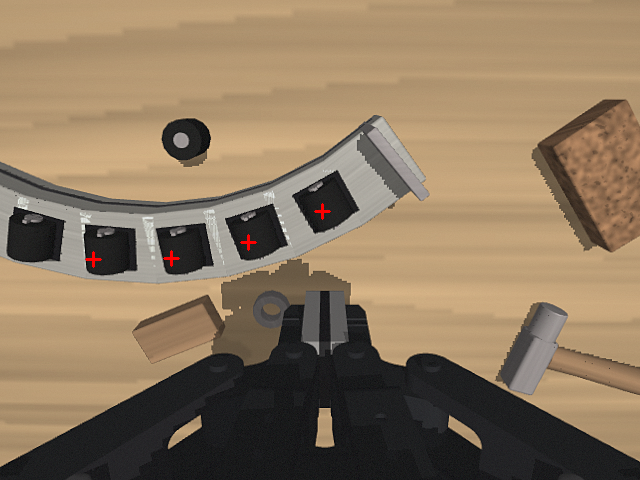

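The wrist view puts the predicted tops on the rollers to within a few mm, with roller 1 at (327,205). I'll bias x by about +3 mm and go down over roller 1.

Call:
move_arm --motion "0 0 0.03 0 0 0 0;0 0 0.03 0 0 0 0;0 0 0.03 0 0 0 0;0 0 0.03 0 0 0 0;0 0 0.02 0 0 0 0;0 0 0.01 0 0 0 0;0 0 0 0 0 0 0;0 0 0 0 0 0 0;0 0 0 0 0 0 0"

```text
time: 3.32
tcp_pos: [0.5927, -0.1587, 0.083]
orientation: [[1.0, -0.001, 0.003], [-0.001, -1.0, -0.001], [0.003, 0.001, -1.0]]
force: [0.6, 0.1, 0.6]
finger_gap: -0.001
grasp_force: 0.0
```

Call:
move_arm --motion "0 -0.002 0.006 0 0 0 0;0 -0.002 0.006 0 0 0 0;0 0 0.003 0 0 0 0;0 0 0.002 0 0 0 0;0 0 0.002 0 0 0 0;0 0 0 0 0 0 0;0 0 0 0 0 0 0;0 0 0 0 0 0 0"

```text
time: 3.98
tcp_pos: [0.5923, -0.1537, 0.0628]
orientation: [[1.0, 0.0, 0.001], [0.0, -1.0, -0.0], [0.001, 0.0, -1.0]]
force: [1.5, 0.8, 2.5]
finger_gap: -0.001
grasp_force: 1.5
```

Call:
move_arm --motion "-0.0024 -0.0044 -0.001 0 0 0 0;-0.0024 -0.0044 0 0 0 0 0;-0.0024 -0.0044 0 0 0 0 0;-0.0022 -0.0045 0 0 0 0 0;-0.0022 -0.0045 0 0 0 0 0;-0.002 -0.0046 0 0 0 0 0;-0.002 -0.0046 0 0 0 0 0;-0.0018 -0.0046 0 0 0 0 0;-0.0018 -0.0046 0 0 0 0 0;-0.0016 -0.0047 0 0 0 0 0;-0.0016 -0.0047 0 0 0 0 0;-0.0015 -0.0048 0 0 0 0 0;0 0 0 0 0 0 0;0 0 0 0 0 0 0;0 0 0 0 0 0 0;0 0 0 0 0 0 0"

```text
time: 5.32
tcp_pos: [0.5678, -0.0993, 0.0633]
orientation: [[1.0, -0.0, 0.0], [-0.0, -1.0, -0.0], [0.0, 0.0, -1.0]]
force: [-1.3, -1.0, 3.6]
finger_gap: 0.001
grasp_force: 1.4
```

Call:
move_arm --motion "-0.0015 -0.0048 0 0 0 0 0;-0.0015 -0.0048 0 0 0 0 0;-0.0014 -0.0048 0 0 0 0 0;-0.0013 -0.0048 0 0 0 0 0;-0.0012 -0.0048 0 0 0 0 0;-0.0011 -0.0049 0 0 0 0 0;-0.001 -0.0049 0 0 0 0 0;-0.001 -0.0049 0 0 0 0 0;-0.0008 -0.0049 0 0 0 0 0;-0.0008 -0.0049 0 0 0 0 0;-0.0007 -0.0049 0 0 0 0 0;-0.0006 -0.0049 0 0 0 0 0;0 0 0 0 0 0 0;0 0 0 0 0 0 0;0 0 0 0 0 0 0;0 0 0 0 0 0 0"

```text
time: 6.65
tcp_pos: [0.5554, -0.0409, 0.0635]
orientation: [[1.0, -0.0, 0.001], [-0.0, -1.0, -0.0], [0.001, 0.0, -1.0]]
force: [1.7, -0.0, 3.0]
finger_gap: -0.003
grasp_force: 1.3
```

```bash
python3 - <<'E'
from h import *
p=ctrl.get_image('side');s=p['frame'][:,:,::-1]
cv2.imwrite('pics/s2.png',cv2.resize(s[180:320,210:410],(800,560),interpolation=cv2.INTER_CUBIC))
E
```

```text
(no output)
```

View pics/s2.png

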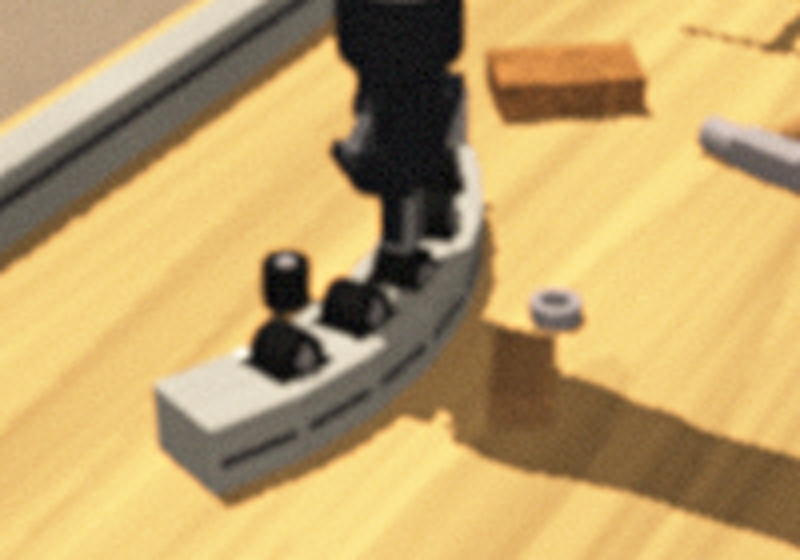

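The fingertips are on roller 3 at about (402,250) and it is pressed down. The hold-down has not moved.

Call:
move_arm --motion "-0.0005 -0.005 0 0 0 0 0;-0.0004 -0.005 0 0 0 0 0;-0.0003 -0.005 0 0 0 0 0;-0.0002 -0.005 0 0 0 0 0;-0.0001 -0.005 0 0 0 0 0;0 -0.005 0 0 0 0 0;0 -0.005 0 0 0 0 0;0.0001 -0.005 0 0 0 0 0;0.0001 -0.005 0 0 0 0 0;0.0002 -0.005 0 0 0 0 0;0.0003 -0.005 0 0 0 0 0;0.0003 -0.005 0 0 0 0 0;0 0 0 0 0 0 0;0 0 0 0 0 0 0;0 0 0 0 0 0 0;0 0 0 0 0 0 0"

```text
time: 8.03
tcp_pos: [0.5546, 0.019, 0.0634]
orientation: [[1.0, -0.0, 0.001], [-0.0, -1.0, -0.0], [0.001, 0.0, -1.0]]
force: [-0.5, -0.8, 3.8]
finger_gap: -0.001
grasp_force: 1.4
```

Call:
move_arm --motion "0.0005 -0.0049 0 0 0 0 0;0.0005 -0.0049 0 0 0 0 0;0.0006 -0.0049 0 0 0 0 0;0.0007 -0.0049 0 0 0 0 0;0.0008 -0.0049 0 0 0 0 0;0.0009 -0.0049 0 0 0 0 0;0.001 -0.0049 0 0 0 0 0;0.001 -0.0049 0 0 0 0 0;0.0011 -0.0049 0 0 0 0 0;0.0012 -0.0049 0 0 0 0 0;0.0013 -0.0049 0 0 0 0 0;0.0013 -0.0049 0 0 0 0 0;0 0 0 0 0 0 0;0 0 0 0 0 0 0;0 0 0 0 0 0 0;0 0 0 0 0 0 0"

```text
time: 9.37
tcp_pos: [0.5656, 0.0777, 0.0635]
orientation: [[1.0, -0.0, 0.001], [-0.0, -1.0, -0.0], [0.001, 0.0, -1.0]]
force: [1.1, -1.0, 3.2]
finger_gap: -0.0
grasp_force: 1.3
```

Roller 5 is pressed, so I'll lift clear.

Call:
move_arm --motion "0 0 -0.004 0 0 0 0;0 0 -0.008 0 0 0 0;0 0 -0.02 0 0 0 0;0 0 -0.03 0 0 0 0;0 0 -0.03 0 0 0 0;0 0 -0.03 0 0 0 0;0 0 -0.02 0 0 0 0;0 0 0 0 0 0 0;0 0 0 0 0 0 0;0 0 0 0 0 0 0;0 0 0 0 0 0 0;0 0 0 0 0 0 0"

```text
time: 10.37
tcp_pos: [0.5642, 0.078, 0.2038]
orientation: [[1.0, 0.0, -0.003], [0.0, -1.0, -0.001], [-0.003, 0.001, -1.0]]
force: [-0.1, 0.3, -0.1]
finger_gap: -0.002
grasp_force: 0.0
```

```bash
python3 - <<'E'
from h import *
p=ctrl.get_image('side');s=p['frame'][:,:,::-1]
cv2.imwrite('pics/s3.png',cv2.resize(s[180:320,210:410],(800,560),interpolation=cv2.INTER_CUBIC))
E
```

```text
(no output)
```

View pics/s3.png

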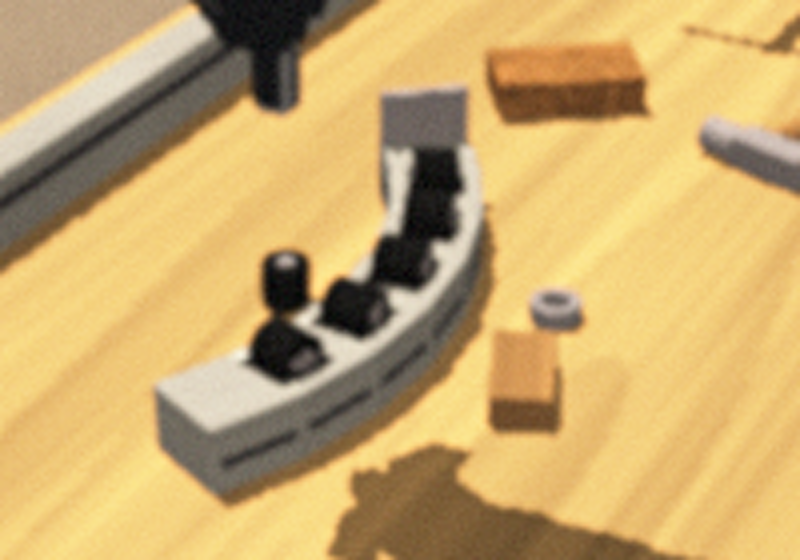

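The hand is clear at (275,90), all five rollers are back up, and nothing has moved from where it was in the first picture.

```bash
python3 -c "
from plant import ctrl
print(ctrl.close_job())"
```

```text
the job is handed in; nothing more can be done
None
```

I ran the fingertips along rollers 1 to 5 in order from the stop plate, pressing each by an estimated 4–5 mm (about 3 N). All five sprang back, nothing on the bench visibly moved, the hand is clear, and the job is handed in (no verdict was shown).

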